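# Snap the slicing insert into the vegetable slicer bed

### The arm

A 6-joint arm with a two-finger parallel gripper is mounted at the origin on the work surface. World frame = base frame: x ahead of the robot, y to its left, z up, the work surface at z = 0. Lengths are in m, angles in rad, forces in N, time in s.
With the tool pointing down it reaches from about 0.35 to 0.975 m from the base axis. Payload 4.9 kg.
Tool frame: the origin (TCP) lies on the centre line of the jaws, within the pads' length; the fingertips stand 14 mm ahead of it and the grasp point (between the pads) lies 5 mm behind it; x points along the fingers, z is the direction in which the jaws open and shut, and the axes are right-handed (so a half turn about x gives the same grasp; the last joint's range is limited). The gripper opens to 85 mm and grips with 20 to 120 N. Pads are 22 mm wide; open, the fingers measure 114 mm over their backs; the gripper's body (76 mm by 85 mm) begins 54 mm behind the grasp point. The pads swing forward as they close: fully open they stand 13 mm farther back than shut.
Start: joints at [-1.347, 0.053, 1.613, -0, 1.476, -0.119], TCP at [0.21, -0.589, 0.245] pointing down, gripper open.
Joint ranges: [-3.01, 3.01], [-1.01, 2.22], [0.06, 2.58], [-1.02, 4.17], [0.09, 2.62], [-3.14, 3.14]. Speed limits (rad/s): [2.57, 2.57, 3.14, 3.14, 3.14, 3.14].

### API

Orientations are given as a rotation vector (axis times angle).
In Python, from station import ctrl gives the robot as it stands.
- The arm moves only by the tool move_arm, never from a script. Its argument "increments" is a list that holds one entry, the list of rows, each a list of 4 numbers: the shift along the tool's x, y, z in units of 25 cm (1.0 is 25 cm), then the turn about the tool's x in units of 90 degrees (1.0 is 90 degrees). A call has 1 to 20 rows; each row shifts and turns the commanded pose from where the row before left it, along the tool's axes as they then stand; what a row does not reach is not made up. A row lasts 1/12 s, in which the tool goes at most 41.7 mm and 7.16 degrees, less where a joint would pass 70% of its speed; a pose out of reach is approached as far as the arm can. A call with a number of a shift or a turn outside -1 to 1 is refused whole. A call with a gripper value outside its range is refused whole. "gripper" is the closure, from 0 (fully open) to 1 (shut), set as the call begins (left out, the last holds). The fingers move at their own pace and stop on an object; "squeeze" is the grip in N (left out, the last holds). Time passes only in rows, so rows that do not move let the fingers close. It gives the time, the measured TCP pose, the force and the opening at its end, in the units of the state.
- ctrl.get_obs(): the state, without advancing time (a new reading comes with each control period).
- ctrl.get_image(name): name is "scene" or "top"; returns a dict with "pixels" (400x640x3 uint8, red, green, blue), "depth" (400x640 float32, m along the optical axis (not along the pixel's ray), 0 where there is no reading), "K" (3x3 intrinsics, pixels), "k1" (the pictures are not rectified: a ray, as slopes to the right and down, at radius r is drawn at 1 + k1 r^2 times it, then the intrinsics apply), "extrinsics" (4x4, takes a point from camera to world coordinates). Camera axes: x right, y up, looking along -z (the intrinsics and any distortion apply to the point x, -y, -z); pixel columns grow to the right and rows downward; lengths in m; the calibration is good to about 2 mm. A picture is of the moment at which its call begins.
- ctrl.finish_job(): hands the job in, once; it reports no verdict.
Trained networks look in the newest picture that a camera, given by its name, has taken for a name from the list of things; names that differ only in an ending like _2 or _b are one class to them, and where a whole thing is asked for, a point or a joint stands for the part that bears it (a point fixed in the world has none). Each returns a list of dicts, best first, with "score" (0 to 1); they miss things now and then, are a little off and sometimes report something else, mostly with a low value. They report only what shows in the picture. A call takes as long as a camera call. They do not tell look-alikes from the thing itself.
- ctrl.trace(camera, target): "region" (400x640 bool, what is visible of it) and "pixel" ([row, column] in pixels, amid what is visible of it).
The state is a dict: "t": time; "q": joint angles; "dq": joint speeds; "effort": joint torques, N m; "tool_pos": TCP position; "tool_rot": TCP orientation; "contact_force": force on the tool from outside, world axes, zero at the start; "wrist_torque": the same for the moment, N m; "opening": finger opening in m.
Only numpy, scipy, OpenCV 4.12 (cv2) and the standard library are available. Lean on these libraries where they do the work, as an engineer would, in place of code of your own. Each camera call takes 0.05 s, during which the arm holds its last target. There are 200 camera calls.

### The job

Slide the grey slicing insert along the white slicer bed to the empty pocket at the bed's other end and seat it: fully home, lying flat and square in the pocket with its top flush with the bed, pressed down past the spring clips at both ends. Press slowly and firmly, without knocking it or using brute force, and leave the can, the jar and the carton where they stand.

Things in the scene. Friction and masses are not known exactly. Their poses are not given: they have to be found in the camera images.
- bed: White plastic slicer bed, fixed to the worktop: 180 (x) by 360 (y) by 48 mm high. Origin: centre of its underside; z up. The flat deck (top) runs from y = -180 to +30 mm, where the insert lies at the start. The pocket opens in it from y = +30 to +153, x = -52 to +52 mm, 20 mm deep, its two long edges (x = -52, +52) bevelled 4 mm at 45 degrees.
- pocket (a point): Centre of the pocket's floor (104 by 123 mm, 20 mm below the deck); axes as the bed's. In the middle of each end wall (y = -61.5, +61.5 mm) is a sprung clip, 30 mm wide, 6 mm proud, sloped from 19 to 9.5 mm above the floor. It yields and springs back over the insert's end flange when that end is pressed down with 10 to 25 N; a flange can also slide in under it.
- insert: Loose grey slicing insert with steel blades, 0.3 kg: 100 (x) by 120 (y) by 20 mm thick. Origin: centre of its underside; z up. Its lowest 6 mm is 120 mm long, the body above 100 mm, leaving a 10 mm ledge (end flange) at both y ends. Goes lengthwise along the bed, either way round. Too wide to grasp: push it. Seated, its origin is on the pocket point, its top level with the deck.
- can: Tin can, radius 37 mm, 105 mm tall, standing beside the pocket. Origin at the centre of its underside. Leave it.
- jar: Lidded jar, radius 36 mm, 100 mm tall, standing beyond the pocket end of the bed. Origin at the centre of its underside. Leave it.
- carton: Cardboard carton, 150 x 50 x 100 mm high, standing beyond the deck end of the bed. Origin at the centre of its underside. Leave it.
There are look-alikes about, which are no part of the job. What is meant by the insert is not orange or turquoise, and is the larger of those in its own colour.

How it is judged:
By the outcome, as a careful person would: the job done as asked, in the order asked, and still so for the second after the job is handed in, with the robot touching nothing.
It also fails if it takes over 67 s, if anything falls off the work surface, if the arm or the gripper's body presses on something with over 40 N, if the wrist force passes 120 N, or if a joint passes its speed limit or range.

## Working session

There is one attempt and no reset: what is moved stays moved. The work goes in short steps, Python scripts to look and compute and a tool call to move; the robot and the scene stay as the last step left them, time stands still between calls to the robot, and variables do not carry over. Pictures are saved under pics/ and viewed, about 8 in all and at most 12, crops included, and the job is handed in when it is done.

Besides the shell and the picture viewer there is one more tool, called as name([rows], argument=value, ...), one row to a line, values as JSON. move_arm: Moves the arm, as the interface text tells. Shifts and turns lie within -1 to 1; 1 stands for 25 cm of shift or 90 degrees of turn. Its arguments: {"type":"object","properties":{"increments":{"type":"array","items":{"type":"array","items":{"type":"array","items":{"type":"number","minimum":-1,"maximum":1}}}},"gripper":{"type":"number"},"squeeze":{"type":"number"}},"required":["increments"]}

```bash
mkdir -p pics; cat > h.py <<'E'
import numpy as np,cv2
from station import ctrl
def save(im,name): cv2.imwrite('pics/'+name,im['pixels'][:,:,::-1])
def world(im):
    K=im['K'];k1=im['k1']
    v,u=np.mgrid[0:400,0:640].astype(float)
    d=np.array([k1,0,0,0],float)
    p=cv2.undistortPoints(np.stack([u.ravel(),v.ravel()],1)[:,None],K,d)[:,0]
    z=im['depth'].ravel()
    P=np.stack([p[:,0]*z,-p[:,1]*z,-z,np.ones_like(z)],1)@im['extrinsics'].T
    P=P[:,:3].reshape(400,640,3);P[im['depth']==0]=np.nan
    return P
E
python3 - <<'E'
from h import *
o=ctrl.get_obs();print({k:np.round(v,3) for k,v in o.items()})
for c in ['top','scene']:
    im=ctrl.get_image(c);save(im,c+'0.png');P=world(im)
    print(c,np.round(im['extrinsics'],3).tolist(),im['k1'])
    for t in ['bed','insert','can','jar','carton']:
        for r in ctrl.trace(c,t):
            Q=P[r['region']];Q=Q[~np.isnan(Q[:,0])]
            print(t,round(r['score'],2),r['pixel'],len(Q),np.round(np.nanmedian(Q,0),3),np.round(np.percentile(Q,[2,98],axis=0),3).tolist() if len(Q) else '')
E
```

```text
{'t': np.float64(0.0), 'q': array([-1.347,  0.053,  1.614,  0.   ,  1.476, -0.119]), 'dq': array([ 0.002,  0.002,  0.001, -0.001,  0.002,  0.001]), 'effort': array([ 2.0000e-03, -3.9368e+01, -3.7018e+01, -0.0000e+00,  7.0000e-03,
        0.0000e+00]), 'tool_pos': array([ 0.21 , -0.588,  0.244]), 'tool_rot': array([ 0.954,  1.354, -0.952]), 'contact_force': array([ 0.108,  0.272, -0.114]), 'wrist_torque': array([0.008, 0.021, 0.053]), 'opening': np.float64(0.085)}
top [[0.022, 0.991, -0.133, 0.38], [-1.0, 0.022, -0.005, -0.03], [-0.003, 0.133, 0.991, 1.118], [0.0, 0.0, 0.0, 1.0]] -0.06322973853772437
bed 0.56 [194.2, 315.7] 10773 [0.542 0.006 0.047] [[0.409, -0.202, 0.025], [0.642, 0.149, 0.052]]
insert 0.98 [312.6, 413.4] 1316 [ 0.281 -0.218  0.015] [[0.24, -0.262, 0.002], [0.322, -0.175, 0.019]]
insert 0.69 [158.5, 458.2] 1165 [ 0.642 -0.315  0.014] [[0.598, -0.357, 0.001], [0.688, -0.275, 0.019]]
insert 0.56 [222.9, 365.8] 2520 [ 0.48  -0.098  0.068] [[0.428, -0.157, 0.052], [0.533, -0.039, 0.072]]
can 0.91 [257.2, 254.7] 1169 [0.402 0.125 0.104] [[0.367, 0.094, -0.0], [0.438, 0.16
[... 656 characters left out ...]
rt 0.82 [130.5, 295.1] 817 [ 0.287 -0.213  0.015] [[0.244, -0.263, 0.001], [0.325, -0.173, 0.019]]
insert 0.79 [191.2, 305.1] 2197 [ 0.488 -0.091  0.068] [[0.427, -0.156, 0.048], [0.538, -0.036, 0.072]]
insert 0.75 [307.2, 226.7] 2964 [ 0.788 -0.136  0.02 ] [[0.722, -0.193, 0.001], [0.841, -0.085, 0.024]]
can 0.78 [196.2, 412.3] 1577 [0.428 0.131 0.091] [[0.378, 0.096, 0.008], [0.442, 0.164, 0.108]]
jar 0.56 [310.0, 417.9] 1637 [0.682 0.214 0.097] [[0.641, 0.182, 0.017], [0.699, 0.247, 0.103]]
jar 0.17 [230.4, 340.7] 10487 [0.557 0.02  0.047] [[0.439, -0.201, 0.016], [0.657, 0.155, 0.052]]
carton 0.68 [140.6, 220.4] 2552 [ 0.429 -0.344  0.081] [[0.345, -0.391, 0.006], [0.488, -0.323, 0.103]]
```

View pics/top0.png

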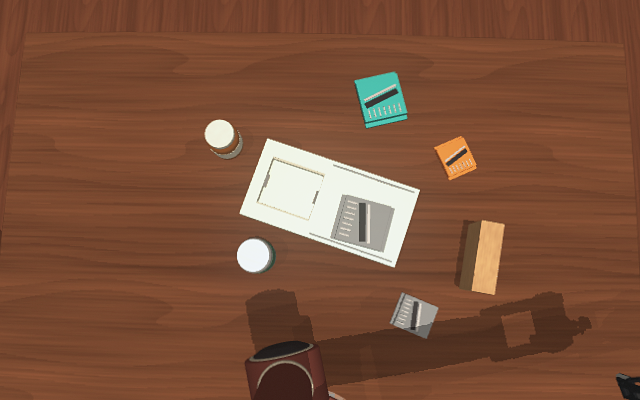

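View pics/scene0.png

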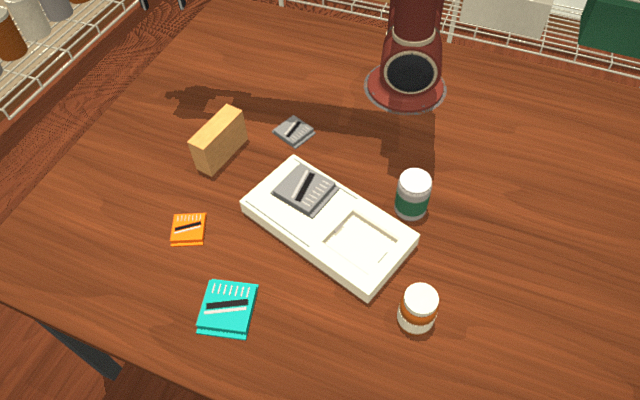

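The top picture shows the bed at about (330,200), with the pocket at its left end at (290,188). The grey insert is on the deck at (362,222), slightly rotated and offset to one side. The small grey look-alike is at (414,315). Next I'll fit the poses.

```bash
cat >> h.py <<'E'
def fit(Q):
    r=cv2.minAreaRect((Q[:,:2]*1000).astype(np.float32)); return r
def trimmed(Q,ang):
    c,s=np.cos(ang),np.sin(ang);R=np.array([[c,s],[-s,c]])
    L=Q[:,:2]@R.T; lo,hi=np.percentile(L,[.7,99.3],axis=0)
    return R.T@((lo+hi)/2),hi-lo
def scan(Q):
    best=min((np.prod(trimmed(Q,a)[1]),a) for a in np.radians(np.arange(-45,45,.25)))
    a=best[1];c,s=trimmed(Q,a);return np.round(np.degrees(a),2),np.round(c,4),np.round(s,4)
E
python3 - <<'E'
from h import *
for c in ['top','scene']:
    im=ctrl.get_image(c);P=world(im);px=im['pixels'].astype(int)
    ok=~np.isnan(P[...,0])
    box=ok&(P[...,0]>.36)&(P[...,0]<.72)&(P[...,1]>-.25)&(P[...,1]<.22)
    z=P[...,2]
    white=(px.min(2)>150)
    def big(m):
        n,l,s,_=cv2.connectedComponentsWithStats(m.astype(np.uint8));i=1+np.argmax(s[1:,4]);return l==i
    deck=big(box&(z>.040)&(z<.056)&white)
    print(c,'deck',scan(P[deck]),np.nanmedian(z[deck]))
    ins=big(box&(z>.061)&(z<.080)&(np.ptp(px,axis=2)<40)&(P[...,1]<0.05))
    print('ins',scan(P[ins]),np.nanmedian(z[ins]),ins.sum())
    fl=big(box&(z>.020)&(z<.036)&(P[...,1]>-.05)&(P[...,0]<.64)&(P[...,0]>.45))
    print('floor',scan(P[fl]),np.nanmedian(z[fl]),fl.sum())
    cl=im['pixels'][130:280,225:435] if c=='top' else im['pixels'][140:310,225:435]
    cv2.imwrite(f'pics/{c}c.png',cv2.resize(cl[:,:,::-1],None,fx=3.8,fy=3.5,interpolation=cv2.INTER_CUBIC))
E
```

```text
top deck (np.float64(-18.0), array([ 0.5274, -0.0256]), array([0.1785, 0.3575])) 0.04847715673789188
ins (np.float64(-15.0), array([ 0.4808, -0.0986]), array([0.0991, 0.0986])) 0.06842017089353947 2155
floor (np.float64(-18.25), array([0.557 , 0.0624]), array([0.102 , 0.1202])) 0.02841520020538657 2411
scene deck (np.float64(-18.0), array([ 0.5279, -0.0259]), array([0.1798, 0.357 ])) 0.04874829386126178
ins (np.float64(-14.0), array([ 0.481 , -0.0979]), array([0.1008, 0.0995])) 0.06877991238940073 1729
floor (np.float64(-18.5), array([0.5497, 0.0584]), array([0.0971, 0.1153])) 0.028862761418741445 2177
```

View pics/topc.png

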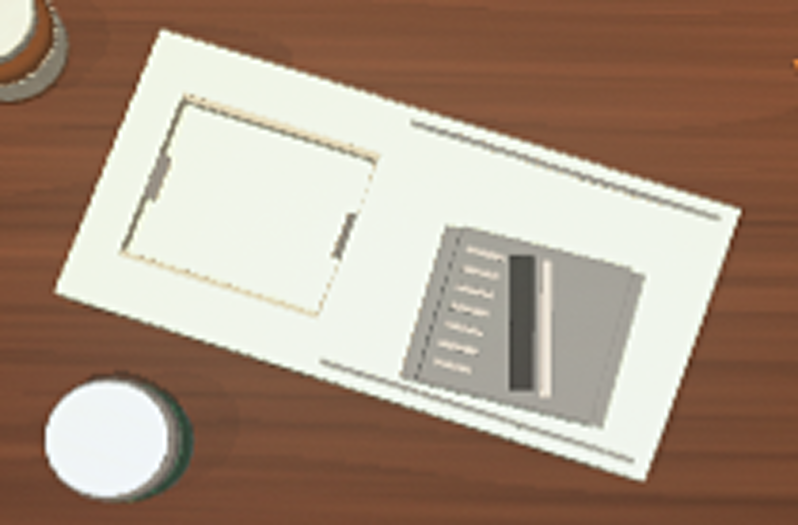

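```bash
cat >> h.py <<'E'
from scipy.spatial.transform import Rotation as Ro
A=np.radians(-18.0);BC=np.array([.5276,-.0258])
BX=np.array([np.cos(A),np.sin(A)]);BY=np.array([-np.sin(A),np.cos(A)])
def go(bx,by,z,zdir=None):
    """increments (tool units) from present pose to bed-plane point bx,by (m), height z; turn so tool z is along zdir"""
    o=ctrl.get_obs();R=Ro.from_rotvec(o['tool_rot']).as_matrix();p=o['tool_pos']
    t=np.array([*(BC+bx*BX+by*BY),z])
    rel=p[:2]-BC
    turn=None
    if zdir is not None:
        d=np.array([*zdir,0]); v=R.T@d   # angle about tool x from z to v
        turn=np.degrees(np.arctan2(-v[1],v[2])); turn=(turn+90)%180-90
    print('t',round(o['t'],2),'bed mm',np.round([rel@BX*1e3,rel@BY*1e3,p[2]*1e3],1),'F',np.round(o['contact_force'],1),'open',round(float(o['opening'])*1e3,1),'q6',round(o['q'][5],2))
    print('inc',np.round(R.T@(t-p)/.25,4),'turn',turn and (round(turn,2),round(turn/90,4)),'toolz in bed',np.round([R[:2,2]@BX,R[:2,2]@BY],3),'tooly in bed',np.round([R[:2,1]@BX,R[:2,1]@BY],3))
E
python3 - <<'E'
from h import *
go(-.11,-.083,.20,BY)
im=ctrl.get_image('top');P=world(im).reshape(-1,3);P=P[~np.isnan(P[:,0])]
r=P[:,:2]-BC;x=r@BX*1e3;y=r@BY*1e3
for a in list(range(-92,-70,2))+list(range(70,92,2)):
    m=(abs(x-a)<1)&(y>0)&(y<25); n=(abs(x-a)<1)&(y>-170)&(y<-10)
    print(a,np.round(np.median(P[m,2])*1e3,1),np.round(np.median(P[n,2])*1e3,1),end=' | ')
E
```

```text
t 0.7 bed mm [-128.1 -633.4  245.3] F [-0.3  0.1  0.4] open 85.7 q6 -0.12
inc [ 0.1813  1.4017 -1.6992] turn (np.float64(37.64), np.float64(0.4182)) toolz in bed [ 0.611 -0.792] tooly in bed [0.792 0.611]
-92 0.6 0.3 | -90 33.7 26.7 | -88 48.8 48.0 | -86 48.3 48.2 | -84 47.3 48.9 | -82 49.2 48.9 | -80 48.4 49.1 | -78 48.7 48.5 | -76 47.9 48.9 | -74 49.2 49.4 | -72 48.5 50.6 | 70 48.8 48.3 | 72 49.9 48.5 | 74 48.2 48.3 | 76 49.1 48.2 | 78 50.0 48.4 | 80 49.0 49.6 | 82 47.3 49.2 | 84 48.7 48.4 | 86 48.5 48.2 | 88 48.7 48.8 | 90 47.6 48.1 |
```

move_arm([
  [[0, 0, 0, 0.07], [0, 0, 0, 0.07], [0, 0, 0, 0.07], [0, 0, 0, 0.07], [0, 0, 0, 0.07], [0, 0, 0, 0.068], [0, 0, 0, 0]],
], gripper=0.4)

```text
t: 1.33
tool_pos: [0.2101, -0.5886, 0.2453]
tool_rot: [1.438, 1.043, -1.438]
contact_force: [0.3, 0.1, -0.4]
opening: 0.0511
```

```bash
python3 -c "
from h import *
go(-.11,-.083,.20,BY)"
```

```text
t 1.33 bed mm [-128.  -633.4  245.3] F [ 0.3  0.1 -0.4] open 51.1 q6 0.54
inc [ 0.1812  0.0694 -2.2017] turn (np.float64(-0.07), np.float64(-0.0008)) toolz in bed [-0.001 -1.   ] tooly in bed [ 1.    -0.001]
```

move_arm([
  [[0, 0.0043, -0.13, 0], [0, 0.0043, -0.13, 0], [0, 0.0043, -0.13, 0], [0, 0.0043, -0.13, 0], [0, 0.0043, -0.13, 0], [0, 0.0043, -0.13, 0], [0, 0.0043, -0.13, 0], [0, 0.0043, -0.13, 0], [0, 0.0043, -0.13, 0], [0, 0.0043, -0.13, 0], [0, 0.0043, -0.13, 0], [0, 0.0043, -0.13, 0], [0, 0.0043, -0.13, 0], [0, 0.0043, -0.13, 0], [0, 0.0043, -0.13, 0], [0, 0.0043, -0.13, 0], [0, 0, -0.12, 0], [0, 0, 0, 0], [0, 0, 0, 0]],
])

```text
t: 2.92
tool_pos: [0.3964, -0.0697, 0.2454]
tool_rot: [1.432, 1.047, -1.432]
contact_force: [0.2, -0.7, 0.1]
opening: 0.0514
```

```bash
python3 -c "
from h import *
go(-.095,-.083,.085,BY)
im=ctrl.get_image('scene');save(im,'s1.png')"
```

```text
t 2.92 bed mm [-111.2  -82.3  245.4] F [ 0.2 -0.7  0.1] open 51.4 q6 1.52
inc [0.6418 0.0647 0.0028] turn (np.float64(0.36), np.float64(0.004)) toolz in bed [ 0.006 -1.   ] tooly in bed [1.    0.006]
```

View pics/s1.png

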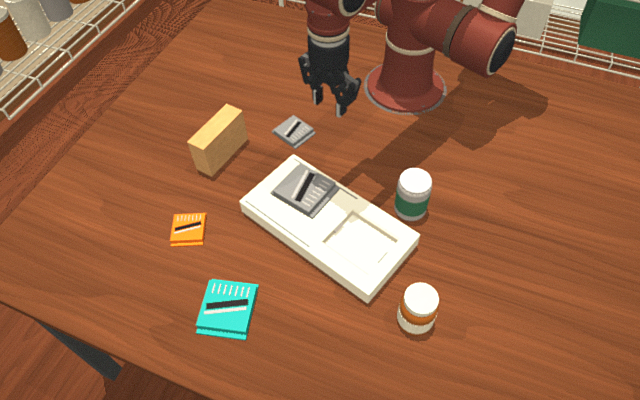

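move_arm([
  [[0.1, 0.015, 0, 0.004], [0.12, 0.015, 0, 0], [0.12, 0.015, 0, 0], [0.12, 0.012, 0, 0], [0.1, 0, 0, 0], [0.06, 0, 0, 0], [0.04, 0, 0, 0], [0.02, 0, 0, 0], [0.01, 0, 0, 0], [0.006, 0, 0, 0], [0, 0, 0, 0], [0, 0, 0, 0]],
])

```text
t: 3.97
tool_pos: [0.4105, -0.0756, 0.0725]
tool_rot: [1.442, 1.038, -1.439]
contact_force: [0.8, 0.2, 0.6]
opening: 0.0515
```

```bash
python3 -c "
from h import *
go(-.095,-.083,.065,BY)"
```

```text
t 3.97 bed mm [-95.9 -83.6  72.5] F [0.8 0.2 0.6] open 51.5 q6 1.53
inc [ 0.0299  0.0036 -0.0023] turn (np.float64(-0.34), np.float64(-0.0037)) toolz in bed [-0.006 -1.   ] tooly in bed [ 1.    -0.006]
```

Now slowly probe down for the deck, 0.5 mm per row.

move_arm([
  [[0.004, 0, 0, 0], [0.004, 0, 0, 0], [0.004, 0, 0, 0], [0.004, 0, 0, 0], [0.004, 0, 0, 0], [0.004, 0, 0, 0], [0.004, 0, 0, 0], [0, 0, 0, 0]],
])

```text
t: 4.63
tool_pos: [0.4095, -0.0752, 0.064]
tool_rot: [1.441, 1.041, -1.441]
contact_force: [0.1, -0.0, 0.9]
opening: 0.0513
```

move_arm([
  [[0.003, 0, 0, 0], [0.003, 0, 0, 0], [0.003, 0, 0, 0], [0, 0, 0, 0]],
])

```text
t: 4.97
tool_pos: [0.4096, -0.0752, 0.0619]
tool_rot: [1.441, 1.041, -1.441]
contact_force: [0.3, -0.0, -1.0]
opening: 0.0515
```

move_arm([
  [[0.003, 0, 0, 0], [0.003, 0, 0, 0], [0, 0, 0, 0]],
])

```text
t: 5.22
tool_pos: [0.4096, -0.0752, 0.0604]
tool_rot: [1.441, 1.041, -1.441]
contact_force: [0.5, -0.8, -0.2]
opening: 0.0513
```

move_arm([
  [[0.003, 0, 0, 0], [0.003, 0, 0, 0], [0, 0, 0, 0]],
])

```text
t: 5.47
tool_pos: [0.4096, -0.0752, 0.0589]
tool_rot: [1.441, 1.041, -1.441]
contact_force: [-0.1, 1.1, 0.9]
opening: 0.0514
```

move_arm([
  [[0.003, 0, 0, 0], [0.003, 0, 0, 0], [0, 0, 0, 0]],
])

```text
t: 5.72
tool_pos: [0.4099, -0.0753, 0.0585]
tool_rot: [1.441, 1.041, -1.441]
contact_force: [-4.1, 0.5, 6.9]
opening: 0.0513
```

move_arm([
  [[-0.012, 0, 0, -0.003], [-0.012, 0, 0, 0], [0, 0.008, 0, 0], [0, 0.008, 0, 0], [0, 0.008, 0, 0], [0, 0.008, 0, 0], [0, 0.008, 0, 0], [0, 0.008, 0, 0], [0, 0.008, 0, 0], [0, 0.008, 0, 0], [0, 0.008, 0, 0], [0, 0.008, 0, 0], [0, 0.008, 0, 0], [0, 0.008, 0, 0], [0, 0.008, 0, 0], [0, 0.008, 0, 0], [0, 0.008, 0, 0], [0, 0.008, 0, 0], [0, 0, 0, 0]],
])

```text
t: 7.3
tool_pos: [0.4407, -0.0855, 0.0635]
tool_rot: [1.438, 1.042, -1.437]
contact_force: [-0.4, 0.1, -1.8]
opening: 0.0511
```

```bash
cat >> h.py <<'E'
def insert(cs=('scene','top')):
    for c in cs:
        im=ctrl.get_image(c);P=world(im);px=im['pixels'].astype(int)
        z=P[...,2]
        m=(z>.063)&(z<.074)&(P[...,0]>.36)&(P[...,0]<.72)&(P[...,1]>-.25)&(P[...,1]<.22)&(np.ptp(px,axis=2)<40)&(px.max(2)>90)
        n,l,s,_=cv2.connectedComponentsWithStats(m.astype(np.uint8));i=1+np.argmax(s[1:,4])
        a,ce,sz=scan(P[l==i]);r=ce-BC
        print(c,'insert yaw rel',a+18,'bed mm',np.round([r@BX*1e3,r@BY*1e3],1),'size',sz,s[i,4])
E
python3 -c "
from h import *
go(-.061,-.083,.0635,BY)
insert()"
```

```text
t 7.3 bed mm [-64.2 -83.6  63.5] F [-0.4  0.1 -1.8] open 51.1 q6 1.53
inc [ 0.0002  0.0129 -0.0026] turn (np.float64(-0.08), np.float64(-0.0009)) toolz in bed [-0.001 -1.   ] tooly in bed [ 1.    -0.001]
scene insert yaw rel 0.75 bed mm [ -4.5 -87.1] size [0.102  0.1004] 1550
top insert yaw rel 3.0 bed mm [ 28.1 -87.5] size [0.0398 0.0979] 694
```

move_arm([
  [[0, 0.006, 0, 0], [0, 0.005, 0, 0], [0, 0.005, 0, 0], [0, 0, 0, 0], [0, -0.03, 0, 0], [0, -0.04, 0, 0], [-0.05, 0, 0, 0], [-0.1, 0, 0, 0], [-0.1, 0, 0, 0], [-0.05, 0, 0, 0], [0, 0, 0, 0]],
])

```text
t: 8.32
tool_pos: [0.4298, -0.0819, 0.1426]
tool_rot: [1.44, 1.035, -1.431]
contact_force: [0.6, -0.8, -0.0]
opening: 0.0515
```

```bash
python3 -c "
from h import *
insert()
go(0,-.160,.138,BX)"
```

```text
scene insert yaw rel -0.5 bed mm [  0.6 -86.9] size [0.0988 0.1   ] 1540
top insert yaw rel 3.5 bed mm [  9.4 -88.5] size [0.0841 0.0981] 868
t 8.42 bed mm [-78.1 -83.5 138.7] F [-0.4  0.2 -0.7] open 51.1 q6 1.53
inc [0.0035 0.3126 0.3057] turn (np.float64(89.93), np.float64(0.9992)) toolz in bed [-0.001 -1.   ] tooly in bed [ 1.    -0.001]
```

move_arm([
  [[0, 0.104, 0.108, 0], [0, 0.104, 0.108, 0], [0, 0.104, 0.108, 0], [0, 0, 0, -0.077], [0, 0, 0, -0.077], [0, 0, 0, -0.077], [0, 0, 0, -0.077], [0, 0, 0, -0.077], [0, 0, 0, -0.077], [0, 0, 0, -0.077], [0, 0, 0, -0.077], [0, 0, 0, -0.077], [0, 0, 0, -0.077], [0, 0, 0, -0.077], [0, 0, 0, -0.077], [0, 0, 0, -0.076], [0, 0, 0, 0], [0, 0, 0, 0]],
])

```text
t: 9.92
tool_pos: [0.4755, -0.1817, 0.1368]
tool_rot: [0.251, 1.559, -0.249]
contact_force: [0.4, 0.1, 0.4]
opening: 0.0516
```

```bash
python3 -c "
from h import *
go(0,-.165,.068,BX)"
```

```text
t 9.92 bed mm [  -1.4 -164.4  136.8] F [0.4 0.1 0.4] open 51.6 q6 -0.19
inc [ 0.2751 -0.0027  0.0062] turn (np.float64(-0.24), np.float64(-0.0027)) toolz in bed [ 1.    -0.004] tooly in bed [0.004 1.   ]
```

move_arm([
  [[0.1, 0, 0.0055, -0.003], [0.1, 0, 0, 0], [0.05, 0, 0, 0], [0.02, 0, 0, 0], [0.011, 0, 0, 0], [0, 0, 0, 0], [0, 0.012, 0, 0], [0, 0.012, 0, 0], [0, 0.012, 0, 0], [0, 0.012, 0, 0], [0, 0.012, 0, 0], [0, 0.012, 0, 0], [0, 0.012, 0, 0], [0, 0.012, 0, 0], [0, 0.012, 0, 0], [0, 0.012, 0, 0], [0, 0.012, 0, 0], [0, 0, 0, 0]],
])

```text
t: 11.42
tool_pos: [0.4882, -0.1509, 0.0686]
tool_rot: [0.244, 1.556, -0.244]
contact_force: [0.1, -1.8, 1.3]
opening: 0.0517
```

```bash
python3 -c "
from h import *
go(0,-.041,.0665,BX);insert()"
```

```text
t 11.42 bed mm [   1.2 -131.2   68.6] F [ 0.1 -1.8  1.3] open 51.7 q6 -0.14
inc [ 0.0085  0.3606 -0.0033] turn (np.float64(0.21), np.float64(0.0024)) toolz in bed [1.    0.004] tooly in bed [-0.004  1.   ]
scene insert yaw rel 0.25 bed mm [ -0.1 -71.3] size [0.0995 0.1014] 1571
top insert yaw rel -0.5 bed mm [ -0.6 -48.7] size [0.0987 0.0549] 954
```

move_arm([
  [[0.008, 0.014, -0.003, 0.002], [0, 0.014, 0, 0], [0, 0.014, 0, 0], [0, 0.014, 0, 0], [0, 0.014, 0, 0], [0, 0.014, 0, 0], [0, 0.014, 0, 0], [0, 0.014, 0, 0], [0, 0.014, 0, 0], [0, 0.014, 0, 0], [0, 0.014, 0, 0], [0, 0.014, 0, 0], [0, 0.014, 0, 0], [0, 0.014, 0, 0], [0, 0.014, 0, 0], [0, 0.014, 0, 0], [0, 0.014, 0, 0], [0, 0.014, 0, 0], [0, 0.014, 0, 0], [0, 0, 0, 0]],
])

```text
t: 13.18
tool_pos: [0.5078, -0.087, 0.0664]
tool_rot: [0.246, 1.557, -0.245]
contact_force: [-0.2, -2.0, 2.3]
opening: 0.0513
```

```bash
python3 -c "
from h import *
go(0,-.041,.0665,BX);insert()"
```

```text
t 13.18 bed mm [  0.  -64.4  66.4] F [-0.2 -2.   2.3] open 51.3 q6 -0.0
inc [-0.0005  0.0934 -0.0001] turn (np.float64(0.05), np.float64(0.0005)) toolz in bed [1.    0.001] tooly in bed [-0.001  1.   ]
scene insert yaw rel -0.5 bed mm [-0.4 -4.6] size [0.0994 0.1009] 1694
top insert yaw rel 0.5 bed mm [-1.3 27.7] size [0.099  0.0358] 703
```

move_arm([
  [[0, 0.012, 0, 0], [0, 0.012, 0, 0], [0, 0.012, 0, 0], [0, 0.012, 0, 0], [0, 0.012, 0, 0], [0, 0.012, 0, 0], [0, 0.012, 0, 0], [0, 0.012, 0, 0], [0, 0.012, 0, 0], [0, 0.012, 0, 0], [0, 0.012, 0, 0], [0, 0.012, 0, 0], [0, 0.012, 0, 0], [0, 0.012, 0, 0], [0, 0.012, 0, 0], [0, 0.012, 0, 0], [0, 0.012, 0, 0], [0, 0.012, 0, 0], [0, 0.012, 0, 0], [0, 0, 0, 0]],
])

```text
t: 14.95
tool_pos: [0.5258, -0.033, 0.0668]
tool_rot: [0.247, 1.555, -0.246]
contact_force: [0.1, -1.8, 3.2]
opening: 0.0513
```

```bash
cat >> h.py <<'E'
def tilt(cs=('scene','top')):
    for c in cs:
        im=ctrl.get_image(c);P=world(im);px=im['pixels'].astype(int)
        r=P[...,:2]-BC;x=r@BX*1e3;y=r@BY*1e3;z=P[...,2]*1e3
        m=(abs(x)<70)&(y>-60)&(y<160)&(z>20)&(z<80)&(np.ptp(px,axis=2)<30)&(px.max(2)<185)&(px.max(2)>110)
        n,l,s,_=cv2.connectedComponentsWithStats(m.astype(np.uint8));m=l==1+np.argmax(s[1:,4])
        print(c,'x',np.round(np.percentile(x[m],[1,99]),1),'y',np.round(np.percentile(y[m],[1,99]),1),[(int(k),round(float(np.median(z[m&(abs(y-k)<5)])),1)) for k in range(-50,160,10) if (m&(abs(y-k)<5)).sum()>20])
    return im
E
python3 -c "
from h import *
go(0,.020,.0665,BX);tilt();insert(('scene',))
im=ctrl.get_image('scene');cv2.imwrite('pics/s2.png',cv2.resize(im['pixels'][120:320,220:460,::-1],None,fx=3,fy=3))"
```

```text
t 14.95 bed mm [ 0.5 -7.4 66.8] F [ 0.1 -1.8  3.2] open 51.3 q6 0.11
inc [ 0.0014  0.1094 -0.0021] turn (np.float64(0.04), np.float64(0.0004)) toolz in bed [1.    0.001] tooly in bed [-0.001  1.   ]
scene x [-46.6  49.8] y [ -5.3 110.9] [(-10, 56.6), (0, 70.0), (10, 69.9), (20, 69.4), (30, 68.8), (40, 68.2), (50, 67.5), (60, 66.6), (70, 66.0), (80, 65.8), (90, 65.6), (100, 52.7), (110, 48.4)]
top x [-50.2  31.3] y [ 83.1 104.9] [(90, 65.0), (100, 65.7)]
scene insert yaw rel 0.0 bed mm [ 0.3 52.1] size [0.0996 0.1005] 1757
```

View pics/s2.png

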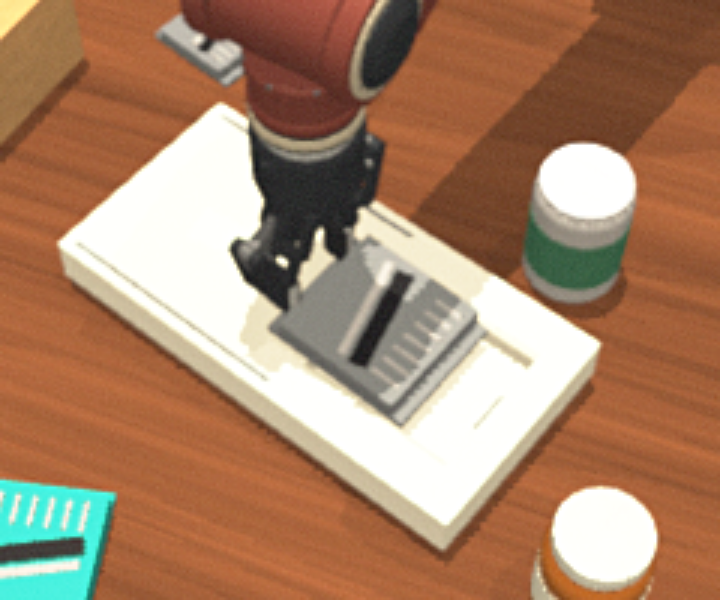

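The insert is centred over the pocket mouth at (380,330), held level by the fingertips on its rear ledge and dipping about 3° at the front. I'll keep pushing slowly.

move_arm([
  [[0, 0.008, 0, 0], [0, 0.008, 0, 0], [0, 0.008, 0, 0], [0, 0.008, 0, 0], [0, 0.008, 0, 0], [0, 0.008, 0, 0], [0, 0.008, 0, 0], [0, 0.008, 0, 0], [0, 0.008, 0, 0], [0, 0.008, 0, 0], [0, 0.008, 0, 0], [0, 0.008, 0, 0], [0, 0.008, 0, 0], [0, 0, 0, 0]],
])

```text
t: 16.32
tool_pos: [0.5336, -0.0085, 0.0668]
tool_rot: [0.246, 1.556, -0.246]
contact_force: [-0.1, -3.0, 5.8]
opening: 0.0512
```

```bash
python3 -c "
from h import *
go(0,.0305,.0665,BX);tilt()"
```

```text
t 16.32 bed mm [ 0.4 18.3 66.8] F [-0.1 -3.   5.8] open 51.2 q6 0.16
inc [ 0.0011  0.0489 -0.0014] turn (np.float64(0.03), np.float64(0.0003)) toolz in bed [1.    0.001] tooly in bed [-0.001  1.   ]
scene x [-46.7  49.9] y [ 19.  129.4] [(20, 56.7), (30, 68.2), (40, 67.1), (50, 65.0), (60, 63.4), (70, 61.3), (80, 59.5), (90, 57.3), (100, 55.7), (110, 54.0), (120, 50.6), (130, 36.3)]
top x [-49.9 -11.3] y [31.5 76.7] [(40, 66.7), (50, 64.6), (60, 63.2), (70, 61.6)]
```

move_arm([
  [[0, 0.005, 0, 0], [0, 0.005, 0, 0], [0, 0.005, 0, 0], [0, 0.005, 0, 0], [0, 0.005, 0, 0], [0, 0.005, 0, 0], [0, 0.005, 0, 0], [0, 0, 0, 0]],
])

```text
t: 17.08
tool_pos: [0.5352, 0.0003, 0.0654]
tool_rot: [0.247, 1.558, -0.246]
contact_force: [0.1, -1.2, -0.6]
opening: 0.0513
```

```bash
python3 -c "
from h import *
go(0,.0305,.0665,BX);tilt()"
```

```text
t 17.08 bed mm [-0.8 27.1 65.4] F [ 0.1 -1.2 -0.6] open 51.3 q6 0.17
inc [-0.0042  0.0135  0.0033] turn (np.float64(0.03), np.float64(0.0003)) toolz in bed [1.    0.001] tooly in bed [-0.001  1.   ]
scene x [-48.1  48.6] y [ 28.2 138.2] [(30, 54.8), (40, 66.6), (50, 65.6), (60, 63.7), (70, 62.0), (80, 60.3), (90, 58.5), (100, 56.7), (110, 54.9), (120, 53.1), (130, 49.3), (140, 36.2)]
top x [-51.5 -12.3] y [41.7 87.5] [(50, 65.3), (60, 63.3), (70, 62.0), (80, 60.4)]
```

move_arm([
  [[0, 0.004, 0.002, 0], [0, 0.004, 0, 0], [0, 0.004, 0, 0], [0, 0.004, 0, 0], [0, 0, 0, 0]],
])

```text
t: 17.6
tool_pos: [0.5376, 0.0034, 0.0663]
tool_rot: [0.246, 1.557, -0.246]
contact_force: [-0.1, -1.7, 0.1]
opening: 0.0518
```

```bash
python3 -c "
from h import *
go(0,.0305,.0665,BX);tilt()"
```

```text
t 17.6 bed mm [ 0.5 30.9 66.3] F [-0.1 -1.7  0.1] open 51.8 q6 0.18
inc [-0.001  -0.0015 -0.0018] turn (np.float64(0.03), np.float64(0.0003)) toolz in bed [1. 0.] tooly in bed [-0.  1.]
scene x [-47.   49.3] y [ 31.6 141.7] [(30, 54.1), (40, 65.7), (50, 65.5), (60, 63.6), (70, 62.2), (80, 60.7), (90, 59.0), (100, 56.8), (110, 55.0), (120, 53.7), (130, 51.9), (140, 37.1)]
top x [-50.8 -11.9] y [45.1 92.4] [(50, 64.7), (60, 63.6), (70, 61.7), (80, 60.1), (90, 57.6)]
```

move_arm([
  [[0, 0.003, 0, 0], [0, 0.003, 0, 0], [0, 0.003, 0, 0], [0, 0, 0, 0]],
])

```text
t: 18.03
tool_pos: [0.5385, 0.0055, 0.0664]
tool_rot: [0.247, 1.556, -0.246]
contact_force: [0.1, -1.4, -0.9]
opening: 0.0512
```

```bash
python3 -c "
from h import *
go(0,.0305,.0665,BX);tilt()
im=ctrl.get_image('scene');cv2.imwrite('pics/s3.png',cv2.resize(im['pixels'][160:300,260:430,::-1],None,fx=4,fy=4))"
```

```text
t 18.03 bed mm [ 0.6 33.2 66.4] F [ 0.1 -1.4 -0.9] open 51.2 q6 0.19
inc [-0.0003 -0.0107 -0.0026] turn (np.float64(0.02), np.float64(0.0002)) toolz in bed [1. 0.] tooly in bed [-0.  1.]
scene x [-47.6  49.2] y [ 33.2 143.9] [(30, 51.2), (40, 61.0), (50, 63.1), (60, 61.3), (70, 60.3), (80, 58.9), (90, 57.8), (100, 55.8), (110, 54.3), (120, 53.0), (130, 51.9), (140, 37.7)]
top x [-50.6 -10.5] y [47.2 95.5] [(50, 63.2), (60, 60.8), (70, 59.8), (80, 58.8)]
```

View pics/s3.png

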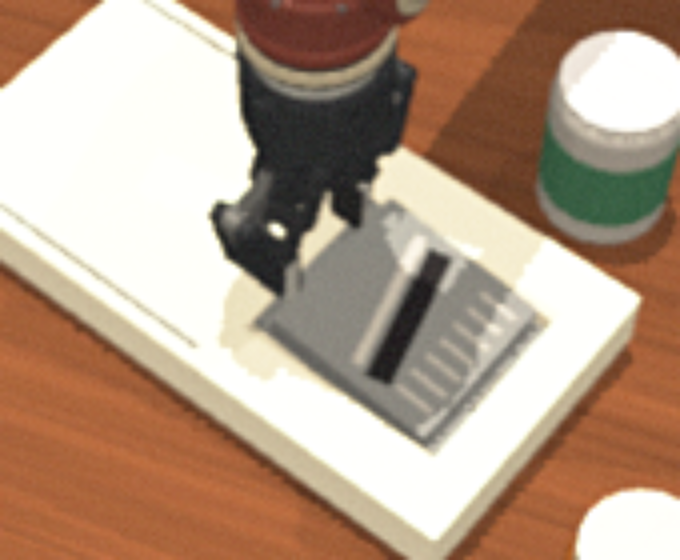

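move_arm([
  [[0, -0.02, 0, 0], [0, -0.02, -0.002, 0], [-0.06, 0, 0, 0], [-0.06, 0, 0, 0], [0, 0.06, 0, 0], [0, 0.06, 0, 0], [0.03, 0, 0, 0], [0.02, 0, 0, 0], [0, 0, 0, 0]],
])

```text
t: 18.93
tool_pos: [0.5424, 0.0241, 0.0818]
tool_rot: [0.246, 1.56, -0.247]
contact_force: [-0.3, 0.6, -0.3]
opening: 0.0508
```

```bash
python3 -c "
from h import *
go(0,.054,.074,BX);tilt()"
```

```text
t 18.93 bed mm [-1.3 52.1 81.8] F [-0.3  0.6 -0.3] open 50.8 q6 0.22
inc [0.031  0.0077 0.0054] turn (np.float64(0.01), np.float64(0.0002)) toolz in bed [1. 0.] tooly in bed [-0.  1.]
scene x [-47.7  49.2] y [ 33.2 146.7] [(30, 50.6), (40, 53.1), (50, 62.8), (60, 61.8), (70, 60.2), (80, 58.9), (90, 57.3), (100, 55.8), (110, 54.3), (120, 53.1), (130, 51.6), (140, 46.5), (150, 36.9)]
top x [-50.8  -9.9] y [ 76.9 125.5] [(80, 58.7), (90, 57.0), (100, 56.1), (110, 54.6), (120, 53.1)]
```

move_arm([
  [[0.01, 0.004, 0.005, 0], [0.008, 0.003, 0, 0], [0.006, 0, 0, 0], [0.004, 0, 0, 0], [0.004, 0, 0, 0], [0, 0, 0, 0]],
])

```text
t: 19.53
tool_pos: [0.5455, 0.0258, 0.0756]
tool_rot: [0.246, 1.557, -0.246]
contact_force: [0.3, 0.3, -0.2]
opening: 0.0514
```

move_arm([
  [[0.003, 0, 0, 0], [0.003, 0, 0, 0], [0.003, 0, 0, 0], [0.003, 0, 0, 0], [0, 0, 0, 0]],
])

```text
t: 19.95
tool_pos: [0.5459, 0.0259, 0.0732]
tool_rot: [0.246, 1.556, -0.246]
contact_force: [0.3, 1.0, 2.6]
opening: 0.0511
```

move_arm([
  [[0.003, 0, 0, 0], [0.003, 0, 0, 0], [0.003, 0, 0, 0], [0.003, 0, 0, 0], [0, 0, 0, 0]],
])

```text
t: 20.37
tool_pos: [0.5466, 0.0262, 0.0711]
tool_rot: [0.247, 1.555, -0.245]
contact_force: [-1.0, 2.4, 6.2]
opening: 0.0513
```

move_arm([
  [[0.003, 0, 0, 0], [0.003, 0, 0, 0], [0.003, 0, 0, 0], [0, 0, 0, 0]],
])

```text
t: 20.7
tool_pos: [0.5471, 0.0264, 0.0694]
tool_rot: [0.248, 1.554, -0.245]
contact_force: [-1.0, 2.5, 7.4]
opening: 0.0509
```

move_arm([
  [[0.003, 0, 0, 0], [0.003, 0, 0, 0], [0.003, 0, 0, 0], [0, 0, 0, 0]],
])

```text
t: 21.03
tool_pos: [0.5473, 0.0261, 0.0678]
tool_rot: [0.247, 1.554, -0.245]
contact_force: [-2.7, 1.9, 11.0]
opening: 0.0513
```

move_arm([
  [[0.003, 0, 0, 0], [0.003, 0, 0, 0], [0.003, 0, 0, 0], [0, 0, 0, 0]],
])

```text
t: 21.37
tool_pos: [0.5463, 0.0258, 0.0635]
tool_rot: [0.246, 1.555, -0.246]
contact_force: [1.1, -0.2, 2.3]
opening: 0.0511
```

move_arm([
  [[0.003, 0, 0, 0], [0.003, 0, 0, 0], [0.003, 0, 0, 0], [0.003, 0, 0, 0], [0, 0, 0, 0]],
])

```text
t: 21.78
tool_pos: [0.5448, 0.0259, 0.0589]
tool_rot: [0.246, 1.559, -0.246]
contact_force: [-1.0, 0.3, -0.7]
opening: 0.0507
```

move_arm([
  [[0.003, 0, 0, 0], [0.003, 0, 0, 0], [0, 0, 0, 0]],
])

```text
t: 22.03
tool_pos: [0.5453, 0.0258, 0.0588]
tool_rot: [0.246, 1.558, -0.246]
contact_force: [-3.8, 0.2, 4.3]
opening: 0.0515
```

```bash
python3 -c "
from h import *
go(0,.054,.0587,BX);tilt()"
```

```text
t 22.03 bed mm [ 0.9 54.6 58.8] F [-3.8  0.2  4.3] open 51.5 q6 0.22
inc [ 0.0005 -0.0024 -0.0036] turn (np.float64(0.02), np.float64(0.0002)) toolz in bed [1. 0.] tooly in bed [-0.  1.]
scene x [-47.  51.] y [ 36.6 146.9] [(50, 48.6), (60, 49.3), (70, 48.9), (80, 48.8), (90, 49.1), (100, 49.0), (110, 48.7), (120, 48.8), (130, 49.0), (140, 47.7), (150, 36.5)]
top x [-49.6  -8.9] y [ 98.4 125.1] [(110, 47.2), (120, 48.0)]
```

It lies flat at deck height. I'll press firmly here, then at the far end, to make sure both clips are past.

move_arm([
  [[0.004, 0, 0, 0], [0.004, 0, 0, 0], [0.004, 0, 0, 0], [0, 0, 0, 0], [0, 0, 0, 0]],
])

```text
t: 22.55
tool_pos: [0.5455, 0.0258, 0.0587]
tool_rot: [0.246, 1.559, -0.247]
contact_force: [-14.6, -0.5, 22.8]
opening: 0.0513
```

move_arm([
  [[-0.02, 0, 0, 0], [-0.05, 0, 0, 0], [-0.03, 0.05, 0, 0], [0, 0.1, 0, 0], [0, 0.1, 0, 0], [0, 0.05, 0, 0], [0.04, 0, 0, 0], [0.02, 0, 0, 0], [0.008, 0, 0, 0], [0, 0, 0, 0]],
])

```text
t: 23.38
tool_pos: [0.5674, 0.0963, 0.0617]
tool_rot: [0.246, 1.56, -0.248]
contact_force: [0.0, 0.2, 0.1]
opening: 0.0512
```

```bash
python3 -c "
from h import *
go(0,.129,.0587,BX);tilt()"
```

```text
t 23.38 bed mm [1.000e-01 1.284e+02 6.170e+01] F [0.  0.2 0.1] open 51.2 q6 0.35
inc [ 0.0119  0.0023 -0.0005] turn (np.float64(-0.03), np.float64(-0.0003)) toolz in bed [ 1. -0.] tooly in bed [0. 1.]
scene x [-47.5  51.4] y [ 46.9 149.1] [(110, 48.1), (120, 48.7), (130, 48.7), (140, 47.9), (150, 36.3)]
top x [-49.6  51.6] y [34.9 79.6] [(40, 42.3)]
```

move_arm([
  [[0.004, 0, 0, 0], [0.004, 0, 0, 0], [0.004, 0, 0, 0], [0.004, 0, 0, 0], [0.003, 0, 0, 0], [0, 0, 0, 0]],
])

```text
t: 23.98
tool_pos: [0.569, 0.0971, 0.0589]
tool_rot: [0.246, 1.557, -0.246]
contact_force: [-0.3, 0.9, 0.7]
opening: 0.0513
```

move_arm([
  [[0.003, 0, 0, 0], [0.003, 0, 0, 0], [0, 0, 0, 0], [0, 0, 0, 0]],
])

```text
t: 24.32
tool_pos: [0.569, 0.0972, 0.0587]
tool_rot: [0.246, 1.557, -0.246]
contact_force: [-3.8, -1.0, 8.0]
opening: 0.0515
```

move_arm([
  [[0.004, 0, 0, 0], [0.004, 0, 0, 0], [0, 0, 0, 0], [0, 0, 0, 0]],
])

```text
t: 24.65
tool_pos: [0.5691, 0.0971, 0.0587]
tool_rot: [0.245, 1.558, -0.247]
contact_force: [-10.4, -1.3, 17.5]
opening: 0.0509
```

move_arm([
  [[-0.02, 0, 0, 0], [-0.06, 0, 0, 0], [-0.12, 0, 0, 0], [-0.14, 0, 0, 0], [-0.14, 0, 0, 0], [-0.14, 0, 0, 0], [0, -0.1, 0, 0], [0, -0.15, 0, 0], [0, -0.15, 0, 0], [0, -0.15, 0, 0], [0, -0.15, 0, 0], [0, -0.15, 0, 0], [0, -0.15, 0, 0], [0, -0.15, 0, 0], [0, -0.15, 0, 0], [0, -0.1, 0, 0], [0, -0.05, 0, 0], [0, 0, 0, 0], [0, 0, 0, 0]],
])

```text
t: 26.23
tool_pos: [0.457, -0.2474, 0.2101]
tool_rot: [0.248, 1.557, -0.246]
contact_force: [0.4, -0.2, -0.6]
opening: 0.0514
```

```bash
python3 - <<'E'
from h import *
go(0,0,.2)
tilt()
a=ctrl.get_image('top');b=ctrl.get_image('scene')
A1=cv2.resize(a['pixels'][130:270,180:340],None,fx=2.5,fy=2.5,interpolation=cv2.INTER_CUBIC);B1=cv2.resize(b['pixels'][160:300,280:440],None,fx=2.5,fy=2.5,interpolation=cv2.INTER_CUBIC)
cv2.imwrite('pics/end.png',np.hstack([A1,B1])[:,:,::-1])
for im,c in ((a,'top'),(b,'scene')):
    P=world(im)
    for t in ('can','jar','carton'):
        r=ctrl.trace(c,t)[0];Q=P[r['region']];print(c,t,np.round(r['pixel'],1),np.round(np.nanmedian(Q,0),3))
E
```

```text
t 26.23 bed mm [   1.3 -232.6  210.1] F [ 0.4 -0.2 -0.6] open 51.4 q6 -0.33
inc [ 0.0412  0.9303 -0.0058] turn None toolz in bed [ 1.    -0.001] tooly in bed [0.001 1.   ]
scene x [-47.6  51.5] y [ 46.5 146.2] [(140, 41.4)]
top x [-21.   51.1] y [142.4 153.8] [(150, 36.2)]
top can [255.2 253.1] [0.403 0.124 0.105]
top jar [139.1 225. ] [0.653 0.207 0.098]
top carton [258.8 473.7] [ 0.404 -0.335  0.098]
scene can [192.8 412.3] [0.429 0.131 0.091]
scene jar [306.2 420.5] [0.682 0.214 0.098]
scene carton [143.5 218.2] [ 0.437 -0.343  0.071]
```

View pics/end.png

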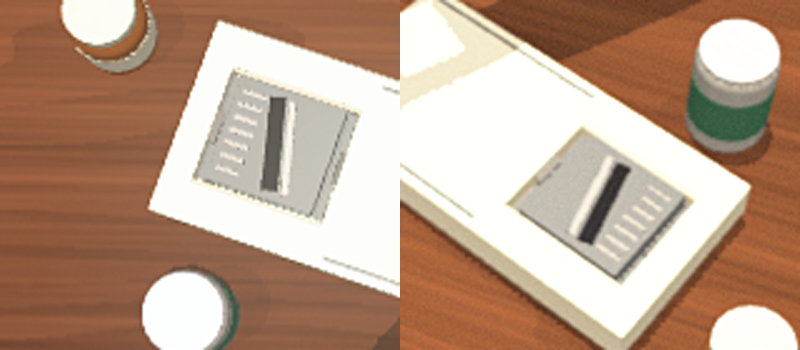

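The insert sits square in the pocket. The brightness filter in my last height check let it down, so I'll do one plane fit by position before handing in.

```bash
python3 - <<'E'
from h import *
ok=True
for c in ('top','scene'):
    P=world(ctrl.get_image(c)).reshape(-1,3);P=P[~np.isnan(P[:,0])]
    r=P[:,:2]-BC;x=r@BX*1e3;y=r@BY*1e3;z=P[:,2]*1e3
    med=lambda a,b,e,f:np.round(np.median(z[(x>a)&(x<b)&(y>e)&(y<f)]),1)
    m=(abs(x)<45)&(y>47)&(y<137);k=np.linalg.lstsq(np.c_[x[m],y[m]-91.5,np.ones(m.sum())],z[m],rcond=None)[0]
    print(c,'corners',[med(a,a+15,b,b+15) for a in(-45,30) for b in(47,122)],'slopes',np.round(np.degrees(k[:2]),2),'z',round(k[2],1),'deck',med(-50,50,-50,20),'ledges',med(-40,40,33,39),med(-40,40,144,150))
E
```

```text
top corners [np.float64(48.2), np.float64(48.5), np.float64(48.7), np.float64(48.7)] slopes [-0.02  0.15] z 48.6 deck 48.4 ledges 34.5 34.9
scene corners [np.float64(49.1), np.float64(48.6), np.float64(49.1), np.float64(48.8)] slopes [-0.06 -0.06] z 49.0 deck 48.7 ledges 36.5 35.7
```

Its top is flush with the deck to about 0.3 mm and level, and both end ledges are at seated height. Handing in.

```bash
python3 -c "
from h import *
print(ctrl.finish_job())"
```

```text
the job is handed in; nothing more can be done
None
```

The insert is seated in the pocket and the job is handed in, at about 26 s of the 67 s allowed. I squared the insert up from its side and slid it along the bed with two fingertips. Its front end went in under the far clip, and the near end snapped past its clip at about 11 N. I then pressed both ends to confirm, with about 23 N at the near end and 17 N at the far end; neither end moved any further.

**Final checks:**
- **Fit:** the insert's top is within about 0.3 mm of the deck in both cameras and tilts less than 0.2°. Both end ledges are at about seated height, 34–36 mm against 34.4 mm expected. In the last picture it lies square in the pocket, and the arm was well clear.
- **Can and jar:** both are where they started, to within about 1 mm.
- **Carton:** its readings shifted by about 1 cm in both cameras. I think that is because the gripper was partly hiding it. The arm never went low near it, but I did not check this separately.
- **One check that failed:** a colour-based height check gave no useful result on the last look because of glare, so I used a fit by position instead.

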